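# Shut the UV steriliser and start it

### The arm

A 6-joint arm with a two-finger parallel gripper is mounted at the origin on the work surface. World frame = base frame: x ahead of the robot, y to its left, z up, the work surface at z = 0. Lengths are in m, angles in rad, forces in N, time in s.
With the tool pointing down it reaches from about 0.225 to 0.875 m from the base axis. Payload 3.4 kg.
Tool frame: the origin (TCP) lies on the mounting face of the last link; the fingertips stand 173 mm ahead of it and the grasp point (between the pads) lies 155 mm ahead of it; x points along the fingers, y is the direction in which the jaws open and shut, and the axes are right-handed (so a half turn about x gives the same grasp; the last joint's range is limited). The gripper opens to 85 mm and grips with 20 to 120 N. Pads are 22 mm wide; open, the fingers measure 114 mm over their backs; the gripper's body (76 mm by 85 mm) begins 54 mm behind the grasp point. The pads swing forward as they close: fully open they stand 13 mm farther back than shut.
Start: joints at [-1.392, 0.276, 1.505, -0, 1.361, -0.121], TCP at [0.17, -0.549, 0.405] pointing down, gripper open.
Joint ranges: [-2.89, 2.89], [-0.75, 2.08], [0.22, 2.7], [-1.18, 4.32], [0.11, 2.71], [-2.7, 2.7]. Speed limits (rad/s): [2.57, 2.57, 3.14, 3.14, 3.14, 3.14].

### API

Orientations are given as a unit quaternion [w, x, y, z].
In Python, from rig import manip gives the robot as it stands.
- The arm moves only by the tool arm_command, never from a script. Its argument "targets" is a list of rows, each an object with "dp": the shift along the tool's x, y, z in m, a list of three; "turn": the turn, a rotation vector about the tool's x, y, z in degrees, a list of three; "grip": the opening, from -1 (shut) to 1 (fully open). In form: [{"dp": [tx, ty, tz], "turn": [wx, wy, wz], "grip": grip}, ...]. A call has 1 to 8 rows; each row shifts and turns the commanded pose from where the row before left it, along the tool's axes as they then stand; what a row does not reach is not made up. A row lasts 1/10 s, in which the tool goes at most 50 mm and 8.59 degrees, less where a joint would pass 70% of its speed; a pose out of reach is approached as far as the arm can. A call with a gripper value outside its range is refused whole. The fingers move at their own pace and stop on an object; "grip_force" is the grip in N (left out, the last holds). Time passes only in rows, so rows that do not move let the fingers close. It gives the time, the measured TCP pose, the force and the opening at its end, in the units of the state.
- manip.get_state(): the state, without advancing time (a new reading comes with each control period).
- manip.get_image(name): name is "scene" or "top" or "wrist"; returns the picture (420x560x3 uint8, red, green, blue); there is no depth.
- manip.calibration(name): a dict with "fx", "fy", "cx", "cy" (pixels), "R" (3x3) and "t" (3): a world point X has camera coordinates R X + t. Camera axes: x right, y down, z forward; pixel columns grow to the right and rows downward; lengths in m; the calibration is good to about 2 mm. A picture is of the moment at which its call begins: read the wrist's pose just before it. calibration takes no time and is no camera call; for the wrist camera it gives the pose at the moment of the call.
- manip.sign_off(): hands the job in, once; it reports no verdict.
The state is a dict: "clock": time; "qpos": joint angles; "qd": joint speeds; "effort": joint torques, N m; "position": TCP position; "ee_rot": TCP orientation; "contact_force": force on the tool from outside, world axes, zero at the start; "moment": the same for the moment, N m; "width": finger opening in m.
Only numpy, scipy, OpenCV 4.12 (cv2) and the standard library are available. Lean on these libraries where they do the work, as an engineer would, in place of code of your own. Each camera call takes 0.05 s, during which the arm holds its last target.

### The job

The cleaned steel grips are laid out in the tattoo station's UV steriliser. Push its lid shut with the fingertips from the outside, easing it down fully home without slamming it, and only then press the large round start key right down, let it spring back and take the hand away. Nothing is to be gripped or lifted: keep the fingers off the lid's mirrored lining, do not press the two small timer keys, and leave the grips and everything else on the table where they are.

Things in the scene. Friction and masses are not known exactly. Their poses are not given: they have to be found in the camera images.
- uv_box: white benchtop UV steriliser, fixed to the spot, 260 mm deep (its x) by 300 mm wide (its y). Origin: centre of the underside, on the table. Its x axis points from the front (keys, nearer the robot) to the back (hinge). Front 72 mm: a level control ledge, top 80 mm above the table. Behind it the open-topped chamber (its x from -60 to +130 mm, rim 100 mm above the table, floor at 35 mm), closed by the lid
- uv_lid (a joint): lid angle in rad: 0 = fully shut, lying level on the rim; grows as the lid swings up and back about the rear hinge (1.57 = upright). It stands open at 0.95 to 1.35 at the start. A stiff friction hinge: the lid stays wherever it is left and must be pushed all the way, with some 2 to 6 N near its front edge; it does not fall or spring back
- lid_hinge (a point): middle of the hinge axis, at the back of the chamber (130 mm behind the steriliser's centre, 100 mm above the table); the axis runs along the steriliser's y
- lid_push (a point): point on the lid's OUTER face (upper face when shut), middle of its width, 25 mm in from its front (free) edge; moves with the lid. The lid is 300 mm wide, 195 mm from hinge to front edge and 30 mm deep overall. In lid axes this point is 170 mm from the hinge towards the front edge and 30 mm outward; when shut it is 130 mm above the table. Its frame is the lid's: x from the front edge to the hinge, z out of the outer face
- lid_lining (a point): middle of the mirrored aluminium lining on the INSIDE of the lid (its underside when shut, inner faces of the side walls included), not to be touched. Axes as the lid's
- start_key_top (a point): centre of the top of the start key: the large round white key on the control ledge, 26 mm across, standing 10 mm above the ledge (90 mm above the table), its centre 31 mm in front of the shut lid's front wall, 60 mm to the right of the steriliser's middle seen from the robot. It is pressed straight down
- start_key (a joint): travel of the start key in m: 0 = up, 0.005 = fully down; a spring takes about 4.5 N to push it fully down and returns it
- timer_up_key_top (a point): top of a small round white timer key, 12 mm across, 10 mm above the ledge, in the middle of the ledge, 60 mm left of the start key; not to be pressed
- timer_up_key (a joint): its travel in m, 0 = up
- timer_down_key_top (a point): top of the other small timer key, alike, 35 mm further left; not to be pressed
- timer_down_key (a joint): its travel in m, 0 = up
- grip_a: steel tattoo grip, 25 mm thick, about 97 mm long, lying in the chamber across a wire rack, its axis along the steriliser's x; origin under its middle
- grip_b: the same, 10 mm shorter, lying left of it
- grip_c: the same as grip_a, lying right of it
- squeeze_bottle: pale squeeze bottle with a black nozzle, 58 mm across, 178 mm tall, standing close to the steriliser's right side; origin under its centre
- ink_tall: small dark ink bottle with a black nozzle, 36 mm across, 94 mm tall, standing beside the steriliser's left rear corner
- ink_front: small dark ink bottle with a white nozzle, 36 mm across, 94 mm tall, standing beside the steriliser's right front corner, near the start key
- pen_machine: dark pen-shaped tattoo machine on a low rubber rest, 150 mm long (its y), 40 mm high, lying along the steriliser's left side
- towel_roll: white paper-towel roll standing at the right of the table, 124 mm across, 230 mm tall
- steel_tray: flat steel tray with ink cups at the left of the table, 190 x 270 mm, 22 mm high

How it is judged:
On the way, in this order (a step that is already met when the one before it is completed fails the run):
1. the lid is pushed fully shut (value of joint uv_lid below 0.03 rad), for 0.2 s.
2. with the lid shut, the start key is pressed right down (value of joint start_key above 0.0038 m and value of joint uv_lid below 0.03 rad), for 0.05 s.
At the end, for the whole second after the job is handed in: The lid is shut (joint under 0.03 rad, about 5 mm at its front edge), the start key has been pressed at least 3.8 of its 5 mm with the lid shut and is up again, the timer keys are up, the grips lie within 20 mm and everything else within 30 mm of where it was (value of joint uv_lid below 0.03 rad and value of joint each of start_key, timer_up_key, timer_down_key below 0.001 m and distance of each of grip_a, grip_b, grip_c from where it was at the start of the episode below 0.02 m and distance of each of squeeze_bottle, ink_tall, ink_front, pen_machine, towel_roll, steel_tray from where it was at the start of the episode below 0.03 m); the robot touches nothing.
It fails at once if the start key is pressed while the lid is open (value of joint start_key above 0.0025 m and value of joint uv_lid above 0.05 rad).
It fails at once if a timer key is pressed (value of joint any of timer_up_key, timer_down_key above 0.0025 m).
It fails at once if the lid is slammed (faster than 2.5 rad/s) or lifted further open (past 1.5 rad) (velocity of joint uv_lid below -2.5 rad/s or value of joint uv_lid above 1.5 rad).
It fails at once if the fingers touch the lid's mirrored lining, as a grip on its edge would (contact force between the fingers and uv_lid_c5 above 0.5 N or contact force between the fingers and uv_lid_c6 above 0.5 N or contact force between the fingers and uv_lid_c7 above 0.5 N or contact force between the fingers and uv_lid_c8 above 0.5 N or contact force between the fingers and uv_lid_c9 above 0.5 N).
It fails at once if a grip in the chamber (20 mm) or something else on the table (30 mm) is moved, tipped or lifted (distance of any of grip_a, grip_b, grip_c from where it was at the start of the episode above 0.02 m or distance of any of squeeze_bottle, ink_tall, ink_front, pen_machine, steel_tray, towel_roll from where it was at the start of the episode above 0.03 m or angle between any of squeeze_bottle, ink_tall, ink_front, towel_roll's own z axis and vertical above 0.5 rad).
It also fails if it takes over 42 s, if anything falls off the work surface, if the arm or the gripper's body presses on something with over 40 N, if the wrist force passes 120 N, or if a joint passes its speed limit or range.

## Working session

There is one attempt and no reset: what is moved stays moved. The work goes in short steps, Python scripts to look and compute and a tool call to move; the robot and the scene stay as the last step left them, time stands still between calls to the robot, and variables do not carry over. Pictures are saved under pics/ and viewed, and the job is handed in when it is done.

Besides the shell and the picture viewer there is one more tool, called after ">>>" as name(argument=value, ...) on one line, values as JSON. arm_command: Moves the arm, as the interface text tells. Its arguments: {"type":"object","properties":{"targets":{"type":"array"},"grip_force":{"type":"number"}},"required":["targets"]}

```bash
mkdir -p pics; python3 - <<'E'
from rig import manip
import cv2
s=manip.get_state();print(s)
for n in ["scene","top","wrist"]:
    c=manip.calibration(n);print(n,c)
    im=manip.get_image(n);cv2.imwrite(f"pics/{n}0.png",im[:,:,::-1])
E
```

```text
{'clock': 0.0, 'qpos': array([-1.39197275e+00,  2.76626230e-01,  1.50616160e+00, -8.45898269e-06,
        1.36070991e+00, -1.21006476e-01]), 'qd': array([ 3.04478654e-05,  1.69212240e-03, -9.42428231e-04,  1.50353094e-03,
        4.61592543e-04, -9.63689191e-04]), 'effort': array([ 7.29921885e-04, -4.16776013e+01, -2.45806378e+01, -4.65205142e-05,
        1.07748405e-02,  9.84506045e-06]), 'position': array([ 0.1697818 , -0.54913626,  0.40381026]), 'ee_rot': array([-0.10493669, -0.69915291, -0.10628306,  0.69919769]), 'contact_force': array([ 0.11698295, -0.16962765,  0.8936482 ]), 'moment': array([-0.04318226, -0.02007441, -0.01941526]), 'width': 0.08539332046433376}
scene {'fx': 462.9391176682063, 'fy': 462.9391176682063, 'cx': 293.8087047945842, 'cy': 207.49900284763606, 'R': array([[-0.99861946, -0.05008995,  0.01581709],
       [-0.04287493,  0.60330934, -0.79635393],
       [ 0.03034673, -0.79593269, -0.60462405]]), 't': array([0.55929601, 0.09968312, 1.52232827])}
top {'fx': 443.97481188504395, 'fy': 443.97481188504395, 'cx': 278.5378653998367, 'cy': 213.1916145653342, 'R': array([[-2.34631358e-04, -9.99999758e-01,  6.55521769e-04],
       [-9.89672444e-01,  1.38240978e-04, -1.43347254e-01],
       [ 1.43347128e-01, -6.82385592e-04, -9.89672236e-01]]), 't': array([0.02705474, 0.59206028, 1.41116881])}
wrist {'fx': 326.6851861035544, 'fy': 326.6851861035544, 'cx': 284.633107557026, 'cy': 210.6501895641894, 'R': array([[ 0.29615118, -0.95513721, -0.00271605],
       [-0.91158516, -0.28349401,  0.29773082],
       [-0.28514377, -0.08569742, -0.954646  ]]), 't': array([-0.5727373 , -0.03948542,  0.38126382])}
```

View pics/scene0.png

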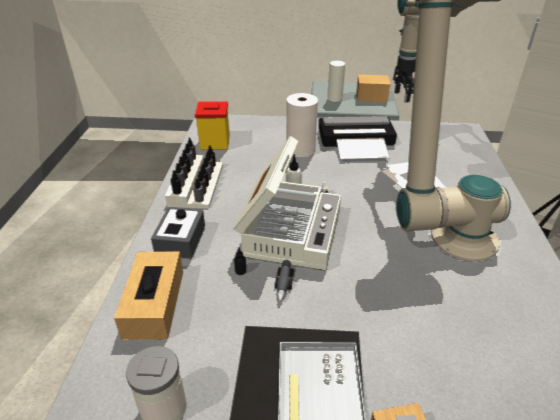

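View pics/top0.png

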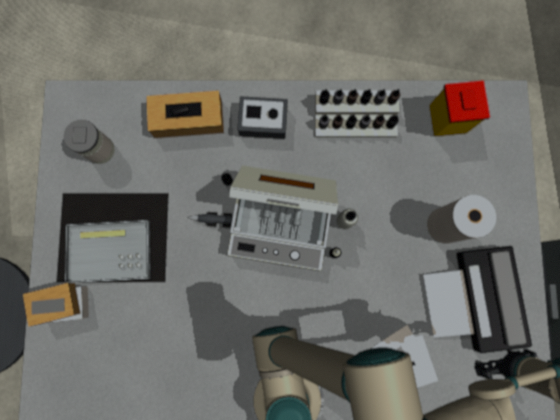

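View pics/wrist0.png

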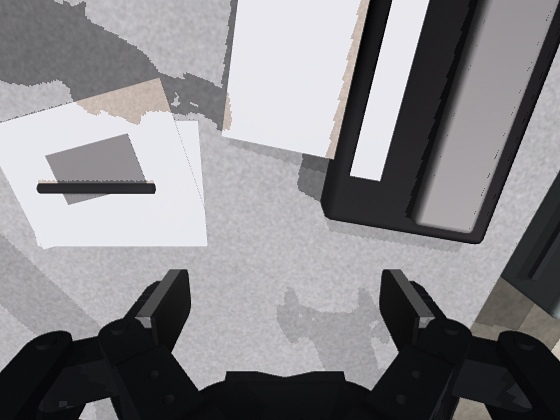

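The box is near (283,225) in the top view, slightly rotated, with its front toward the robot. I'll enlarge both views.

```bash
python3 - <<'E'
import cv2
im=cv2.imread("pics/top0.png");cv2.imwrite("pics/topc.png",cv2.resize(im[150:290,180:370],None,fx=4,fy=4,interpolation=cv2.INTER_CUBIC))
im=cv2.imread("pics/scene0.png");cv2.imwrite("pics/scenec.png",cv2.resize(im[130:310,220:360],None,fx=3.3,fy=3.3,interpolation=cv2.INTER_CUBIC))
E
```

```text
(no output)
```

View pics/topc.png

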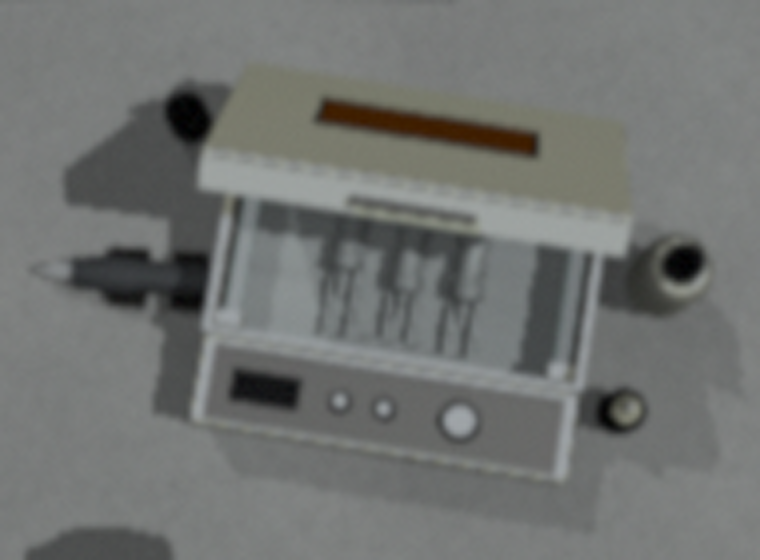

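View pics/scenec.png

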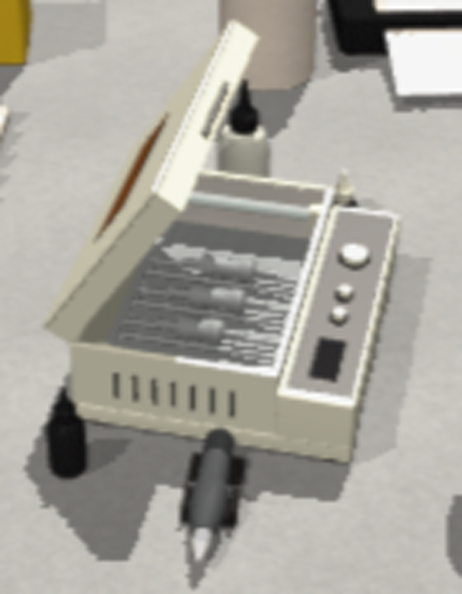

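```bash
cat > fit.py <<'E'
import numpy as np
from scipy.optimize import least_squares
from rig import manip
C={n:manip.calibration(n) for n in("top","scene")}
def T(u,v): return (180+(u+.5)/4-.5,150+(v+.5)/4-.5)
def S(u,v): return (220+(u+.5)/3.3-.5,130+(v+.5)/3.3-.5)
def proj(n,X):
    c=C[n];p=c["R"]@X+c["t"];return np.array([c["fx"]*p[0]/p[2]+c["cx"],c["fy"]*p[1]/p[2]+c["cy"]])
def box(p,X):
    c,s=np.cos(p[2]),np.sin(p[2]);return np.array([p[0]+c*X[0]-s*X[1],p[1]+s*X[0]+c*X[1],X[2]])
def lid(p,d,y,o):
    a=p[3];return box(p,[.13-d*np.cos(a)+o*np.sin(a),y,.10+d*np.sin(a)+o*np.cos(a)])
obs=[("top",T(459,421),lambda p:box(p,[-.096,-.06,.09])),("top",T(384,409),lambda p:box(p,[-.096,0,.09])),
("top",T(340,401),lambda p:box(p,[-.096,.035,.09])),
("scene",S(354,255),lambda p:box(p,[-.096,-.06,.09])),("scene",S(345,292),lambda p:box(p,[-.096,0,.09])),("scene",S(339,315),lambda p:box(p,[-.096,.035,.09])),
("top",T(204,152),lambda p:lid(p,.195,.15,.03)),("top",T(632,214),lambda p:lid(p,.195,-.15,.03)),
("top",T(198,188),lambda p:lid(p,.195,.15,0)),("top",T(630,253),lambda p:lid(p,.195,-.15,0)),
("scene",S(234,22),lambda p:lid(p,.195,-.15,.03)),("scene",S(258,38),lambda p:lid(p,.195,-.15,.0)),
("scene",S(157,190),lambda p:lid(p,.195,.15,.03)),("scene",S(182,210),lambda p:lid(p,.195,.15,.0))]
if __name__=="__main__":
    f=lambda p:np.concatenate([proj(n,g(p))-np.array(o) for n,o,g in obs])
    r=least_squares(f,[.5,0,-.15,1.1],loss="soft_l1");p=r.x;print(p);print(f(p).reshape(-1,2).round(1))
    print("key",box(p,[-.096,-.06,.09]),"push",lid(p,.17,0,.03),"hinge",box(p,[.13,0,.1]))
E
python3 fit.py
```

```text
[ 0.55838963  0.02070668 -0.15983345  0.99810754]
[[ 0.2 -0.1]
 [ 0.  -0.2]
 [ 0.   0. ]
 [ 0.3 -1.1]
 [ 0.2 -1.1]
 [ 0.2 -1.2]
 [-0.6 -0.8]
 [ 0.1  0.8]
 [-0.1  0.1]
 [-1.4  0.8]
 [-0.5 -0.9]
 [-0.2 -0.3]
 [-1.2  0.4]
 [ 0.4  0.5]]
key [ 0.45406403 -0.02324979  0.09      ] push [0.62067692 0.01066543 0.2591328 ] hinge [6.86732621e-01 1.66838736e-05 1.00000000e-01]
```

```bash
cat > h.py <<'E'
import numpy as np,sys
from scipy.spatial.transform import Rotation as Ro
from rig import manip
P=[0.5584,0.0207,-0.1598]
def show(goal=None,tip=.173):
    s=manip.get_state();q=s["ee_rot"];R=Ro.from_quat([q[1],q[2],q[3],q[0]]).as_matrix()
    p=s["position"];t=p+R[:,0]*tip
    c,sn=np.cos(P[2]),np.sin(P[2]);d=t[:2]-P[:2]
    print("t",s["clock"],"tcp",p.round(4),"tip",t.round(4),"tipbox",round(c*d[0]+sn*d[1],4),round(-sn*d[0]+c*d[1],4),"w",round(s["width"],4),"F",s["contact_force"].round(2))
    if goal is not None: print("dp to tip goal",(R.T@(np.array(goal)-t)).round(4))
    return s,R,t
def b2w(x,y,z):
    c,s=np.cos(P[2]),np.sin(P[2]);return np.array([P[0]+c*x-s*y,P[1]+s*x+c*y,z])
E
python3 - <<'E'
from h import *
s,R,t=show(b2w(.10,0,.34));print(R.round(3))
# desired: x down, z along box +/-x
for sg in(1,-1):
    z=sg*np.array([np.cos(P[2]),np.sin(P[2]),0]);x=np.array([0,0,-1.]);D=np.stack([x,np.cross(z,x),z],1)
    print(sg,Ro.from_matrix(R.T@D).as_rotvec(degrees=True))
print(b2w(.1,0,.34))
E
```

```text
t 0.15 tcp [ 0.1698 -0.5492  0.404 ] tip [ 0.1697 -0.549   0.231 ] tipbox -0.2931 -0.6243 w 0.0855 F [0.37 0.38 0.72]
dp to tip goal [-0.1083 -0.3853 -0.6292]
[[-0.     0.295 -0.955]
 [ 0.001 -0.955 -0.295]
 [-1.    -0.001 -0.   ]]
1 [-1.53669024e+02 -1.08299704e-01  1.08088827e-02]
-1 [2.63309393e+01 7.91786277e-03 7.93331019e-02]
[0.65712591 0.00478792 0.34      ]
```

>>> arm_command(targets=[{"dp": [-0.03, 0, 0], "turn": [6.6, 0, 0], "grip": -1}, {"dp": [-0.03, 0, 0], "turn": [6.6, 0, 0], "grip": -1}, {"dp": [-0.03, 0, 0], "turn": [6.6, 0, 0], "grip": -1}, {"dp": [-0.02, 0, 0], "turn": [6.5, 0, 0], "grip": -1}], grip_force=60)

```text
clock: 0.55
position: [0.1698, -0.5494, 0.5168]
ee_rot: [-0.057, 0.705, -0.059, -0.705]
contact_force: [-1.3, -0.5, 0.0]
width: 0.0282
```

```bash
python3 -c "
from h import *
s,R,t=show(b2w(.10,0,.34));print(R.round(3),s['qpos'].round(2))"
```

```text
t 0.55 tcp [ 0.1698 -0.5494  0.5168] tip [ 0.1699 -0.5497  0.3438] tipbox -0.2928 -0.625 w 0.0282 F [-1.3  -0.49  0.03]
dp to tip goal [ 0.0027 -0.6266 -0.3902]
[[ 0.    -0.163 -0.987]
 [-0.002 -0.987  0.163]
 [-1.     0.002 -0.001]] [-1.39  0.24  1.29 -0.    1.61  0.34]
```

>>> arm_command(targets=[{"dp": [0, -0.037, -0.023], "turn": [0, 0, 0], "grip": -1}, {"dp": [0, -0.037, -0.023], "turn": [0, 0, 0], "grip": -1}, {"dp": [0, -0.037, -0.023], "turn": [0, 0, 0], "grip": -1}, {"dp": [0, -0.037, -0.023], "turn": [0, 0, 0], "grip": -1}, {"dp": [0, -0.037, -0.023], "turn": [0, 0, 0], "grip": -1}, {"dp": [0, -0.037, -0.023], "turn": [0, 0, 0], "grip": -1}, {"dp": [0, -0.037, -0.023], "turn": [0, 0, 0], "grip": -1}, {"dp": [0, -0.037, -0.023], "turn": [0, 0, 0], "grip": -1}])

```text
clock: 1.35
position: [0.3992, -0.2847, 0.5145]
ee_rot: [0.056, -0.705, 0.056, 0.705]
contact_force: [0.6, -1.0, -0.5]
width: 0.0
```

```bash
python3 -c "
from h import *
s,R,t=show(b2w(.10,0,.34));print(R.round(3),s['qpos'].round(2))"
```

```text
t 1.35 tcp [ 0.3992 -0.2847  0.5145] tip [ 0.3992 -0.2847  0.3415] tipbox -0.1086 -0.3268 w 0.0 F [ 0.64 -0.97 -0.51]
dp to tip goal [ 0.0015 -0.3267 -0.2087]
[[-0.    -0.159 -0.987]
 [ 0.    -0.987  0.159]
 [-1.    -0.     0.   ]] [-0.76  0.1   1.46 -0.    1.58  0.97]
```

>>> arm_command(targets=[{"dp": [0, -0.041, -0.026], "turn": [0, 0, 0], "grip": -1}, {"dp": [0, -0.041, -0.026], "turn": [0, 0, 0], "grip": -1}, {"dp": [0, -0.041, -0.026], "turn": [0, 0, 0], "grip": -1}, {"dp": [0, -0.041, -0.026], "turn": [0, 0, 0], "grip": -1}, {"dp": [0, -0.041, -0.026], "turn": [0, 0, 0], "grip": -1}, {"dp": [0, -0.041, -0.026], "turn": [0, 0, 0], "grip": -1}, {"dp": [0, -0.041, -0.026], "turn": [0, 0, 0], "grip": -1}, {"dp": [0, -0.04, -0.026], "turn": [0, 0, 0], "grip": -1}])

```text
clock: 2.15
position: [0.6567, 0.0055, 0.5143]
ee_rot: [0.056, -0.705, 0.056, 0.705]
contact_force: [1.1, -0.7, 0.6]
width: -0.0002
```

```bash
python3 -c "
from h import *
import cv2
s,R,t=show(b2w(.10,0,.34));print(R.round(3),s['qpos'].round(2))
for n in ['scene','wrist']: cv2.imwrite(f'pics/{n}1.png',manip.get_image(n)[:,:,::-1])"
```

```text
t 2.15 tcp [0.6567 0.0055 0.5143] tip [0.6566 0.0055 0.3413] tipbox 0.0993 0.0006 w -0.0002 F [ 1.06 -0.74  0.58]
dp to tip goal [ 0.0013  0.0006 -0.0007]
[[-0.001 -0.158 -0.987]
 [-0.    -0.987  0.158]
 [-1.     0.     0.   ]] [-0.1   0.37  1.1  -0.    1.67  1.63]
```

View pics/scene1.png

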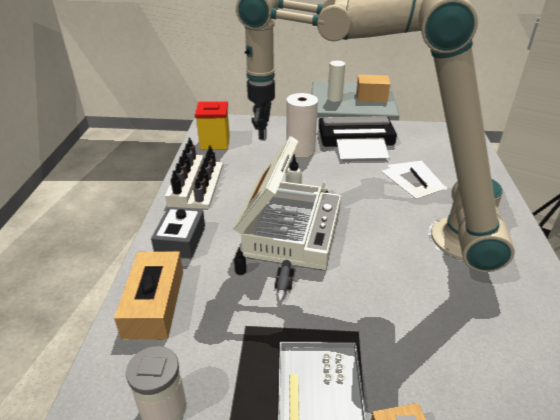

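View pics/wrist1.png

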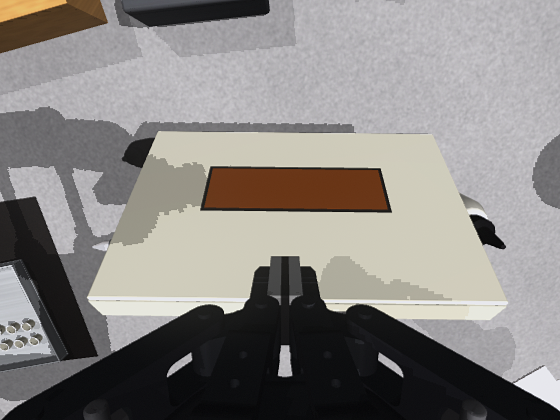

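>>> arm_command(targets=[{"dp": [0.02, 0, 0.012], "turn": [0, 0, 0], "grip": -1}, {"dp": [0.022, 0, 0.012], "turn": [0, 0, 0], "grip": -1}, {"dp": [0.02, 0, 0], "turn": [0, 0, 0], "grip": -1}, {"dp": [0.006, 0, 0], "turn": [0, 0, 0], "grip": -1}])

```text
clock: 2.65
position: [0.6309, 0.0072, 0.4442]
ee_rot: [0.056, -0.703, 0.056, 0.707]
contact_force: [0.7, 0.0, -0.6]
width: 0.0
```

```bash
python3 - <<'E'
from h import *
s,R,t=show()
pz=None
for a in np.arange(1.0,-.06,-.05):
    x=.13-.165*np.cos(a)+.03*np.sin(a)+.011; z=.1+.165*np.sin(a)+.03*np.cos(a)
    if pz: print(round(a,2),"x,z",round(x,4),round(z,4),"dp down",round(pz[1]-z,4),"toward",round(pz[0]-x,4))
    pz=(x,z)
E
```

```text
t 2.65 tcp [0.6309 0.0072 0.4442] tip [0.63   0.0072 0.2712] tipbox 0.0728 -0.0019 w 0.0 F [ 0.74  0.01 -0.64]
0.95 x,z 0.0694 0.2517 dp down 0.0034 toward 0.0077
0.9 x,z 0.0619 0.2479 dp down 0.0038 toward 0.0075
0.85 x,z 0.0546 0.2438 dp down 0.0041 toward 0.0073
0.8 x,z 0.0476 0.2393 dp down 0.0045 toward 0.0071
0.75 x,z 0.0407 0.2344 dp down 0.0048 toward 0.0068
0.7 x,z 0.0341 0.2292 dp down 0.0052 toward 0.0066
0.65 x,z 0.0278 0.2237 dp down 0.0055 toward 0.0063
0.6 x,z 0.0218 0.2179 dp down 0.0058 toward 0.006
0.55 x,z 0.016 0.2118 dp down 0.0061 toward 0.0057
0.5 x,z 0.0106 0.2054 dp down 0.0064 toward 0.0054
0.45 x,z 0.0055 0.1988 dp down 0.0066 toward 0.0051
0.4 x,z 0.0007 0.1919 dp down 0.0069 toward 0.0048
0.35 x,z -0.0037 0.1848 dp down 0.0071 toward 0.0044
0.3 x,z -0.0078 0.1774 dp down 0.0073 toward 0.0041
0.25 x,z -0.0114 0.1699 dp down 0.0075 toward 0.0037
0.2 x,z -0.0148 0.1622 dp down 0.0077 toward 0.0033
0.15 x,z -0.0177 0.1543 dp down 0.0079 toward 0.0029
0.1 x,z -0.0202 0.1463 dp down 0.008 toward 0.0025
0.05 x,z -0.0223 0.1382 dp down 0.0081 toward 0.0021
-0.0 x,z -0.024 0.13 dp down 0.0082 toward 0.0017
-0.05 x,z -0.0253 0.1217 dp down 0.0083 toward 0.0013
```

>>> arm_command(targets=[{"dp": [0.006, 0, 0], "turn": [0, 0, 0], "grip": -1}, {"dp": [0.006, 0, 0.001], "turn": [0, 0, 0], "grip": -1}, {"dp": [0.005, 0, 0.002], "turn": [0, 0, 0], "grip": -1}, {"dp": [0.003, 0, 0.004], "turn": [0, 0, 0], "grip": -1}, {"dp": [0.002, 0, 0.004], "turn": [0, 0, 0], "grip": -1}, {"dp": [0.002, 0, 0.004], "turn": [0, 0, 0], "grip": -1}])

```text
clock: 3.25
position: [0.6173, 0.0097, 0.4236]
ee_rot: [-0.056, 0.706, -0.056, -0.704]
contact_force: [2.2, -1.3, 4.1]
width: -0.0001
```

```bash
python3 - <<'E'
from h import *
import cv2
s,R,t=show()
cv2.imwrite('pics/scene2.png',cv2.resize(manip.get_image('scene')[80:280,200:370,::-1],None,fx=3,fy=3,interpolation=cv2.INTER_CUBIC))
E
```

```text
t 3.25 tcp [0.6173 0.0097 0.4236] tip [0.6178 0.0095 0.2506] tipbox 0.0604 -0.0016 w -0.0001 F [ 2.16 -1.28  4.1 ]
```

View pics/scene2.png

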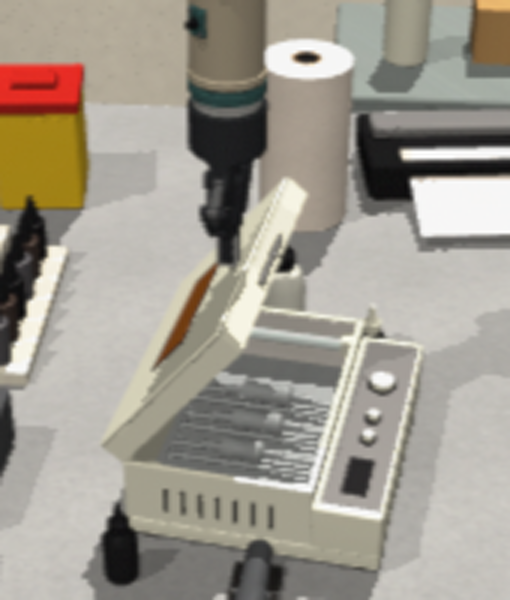

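The fingertips are on the outer face and the lid has started to come down, with about 5 N of force. I'll follow the arc.

>>> arm_command(targets=[{"dp": [0.004, 0, 0.006], "turn": [0, 0, 0], "grip": -1}, {"dp": [0.005, 0, 0.007], "turn": [0, 0, 0], "grip": -1}, {"dp": [0.005, 0, 0.007], "turn": [0, 0, 0], "grip": -1}, {"dp": [0.005, 0, 0.007], "turn": [0, 0, 0], "grip": -1}, {"dp": [0.006, 0, 0.006], "turn": [0, 0, 0], "grip": -1}, {"dp": [0.006, 0, 0.006], "turn": [0, 0, 0], "grip": -1}, {"dp": [0.006, 0, 0.006], "turn": [0, 0, 0], "grip": -1}, {"dp": [0.006, 0, 0.005], "turn": [0, 0, 0], "grip": -1}])

```text
clock: 4.1
position: [0.5668, 0.018, 0.3792]
ee_rot: [0.056, -0.704, 0.056, 0.705]
contact_force: [-0.4, 0.1, 4.3]
width: 0.0003
```

```bash
python3 - <<'E'
from h import *
import cv2
s,R,t=show()
cv2.imwrite('pics/scene3.png',cv2.resize(manip.get_image('scene')[80:280,200:370,::-1],None,fx=3,fy=3,interpolation=cv2.INTER_CUBIC))
E
```

```text
t 4.1 tcp [0.5668 0.018  0.3792] tip [0.5666 0.018  0.2062] tipbox 0.0085 -0.0013 w 0.0003 F [-0.43  0.09  4.31]
```

View pics/scene3.png

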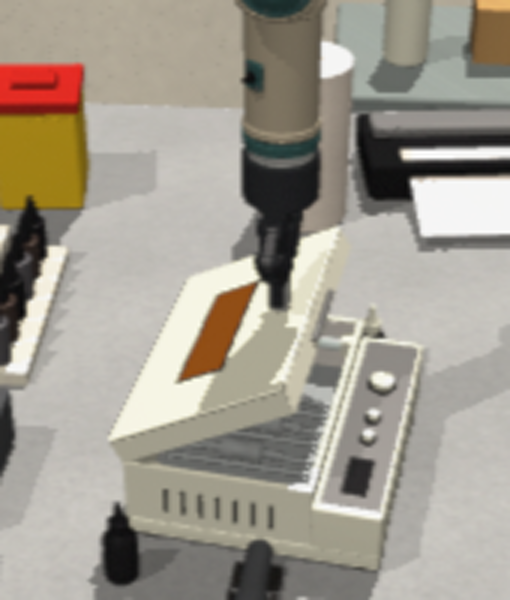

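The lid is at about 0.5 rad, and the tip is on the outer face about 25 mm from its front edge. I'll continue.

>>> arm_command(targets=[{"dp": [0.0065, 0, 0.005], "turn": [0, 0, 0], "grip": -1}, {"dp": [0.007, 0, 0.0045], "turn": [0, 0, 0], "grip": -1}, {"dp": [0.007, 0, 0.0045], "turn": [0, 0, 0], "grip": -1}, {"dp": [0.007, 0, 0.004], "turn": [0, 0, 0], "grip": -1}, {"dp": [0.0075, 0, 0.0035], "turn": [0, 0, 0], "grip": -1}, {"dp": [0.0075, 0, 0.003], "turn": [0, 0, 0], "grip": -1}, {"dp": [0.008, 0, 0.003], "turn": [0, 0, 0], "grip": -1}, {"dp": [0.007, 0, 0.002], "turn": [0, 0, 0], "grip": -1}])

```text
clock: 4.95
position: [0.5379, 0.0225, 0.3212]
ee_rot: [0.056, -0.704, 0.056, 0.705]
contact_force: [-2.2, 1.5, 3.1]
width: -0.0
```

```bash
python3 - <<'E'
from h import *
s,R,t=show()
E
```

```text
t 4.95 tcp [0.5379 0.0225 0.3212] tip [0.5377 0.0226 0.1482] tipbox -0.0208 -0.0015 w -0.0 F [-2.15  1.54  3.1 ]
```

>>> arm_command(targets=[{"dp": [0.005, 0, 0.001], "turn": [0, 0, 0], "grip": -1}, {"dp": [0.004, 0, 0.001], "turn": [0, 0, 0], "grip": -1}, {"dp": [0.003, 0, 0.0005], "turn": [0, 0, 0], "grip": -1}, {"dp": [0.003, 0, 0], "turn": [0, 0, 0], "grip": -1}, {"dp": [0.002, 0, 0], "turn": [0, 0, 0], "grip": -1}])

```text
clock: 5.45
position: [0.5361, 0.0226, 0.305]
ee_rot: [0.056, -0.705, 0.056, 0.705]
contact_force: [-2.1, -0.5, 4.3]
width: 0.0001
```

>>> arm_command(targets=[{"dp": [0.002, 0, 0], "turn": [0, 0, 0], "grip": -1}, {"dp": [0.001, 0, 0], "turn": [0, 0, 0], "grip": -1}, {"dp": [0.001, 0, 0], "turn": [0, 0, 0], "grip": -1}, {"dp": [0, 0, 0], "turn": [0, 0, 0], "grip": -1}])

```text
clock: 5.85
position: [0.5359, 0.0227, 0.3038]
ee_rot: [-0.056, 0.705, -0.056, -0.704]
contact_force: [-6.7, 1.0, 18.6]
width: 0.0003
```

The force rose to 19 N at tip height 0.131 m, so the lid is home. I'll hold briefly, then lift away and check.

>>> arm_command(targets=[{"dp": [0.0005, 0, 0], "turn": [0, 0, 0], "grip": -1}, {"dp": [0, 0, 0], "turn": [0, 0, 0], "grip": -1}, {"dp": [-0.004, 0, 0], "turn": [0, 0, 0], "grip": -1}, {"dp": [-0.015, 0, 0], "turn": [0, 0, 0], "grip": -1}, {"dp": [-0.02, 0, 0], "turn": [0, 0, 0], "grip": -1}, {"dp": [0, 0, 0], "turn": [0, 0, 0], "grip": -1}])

```text
clock: 6.45
position: [0.5377, 0.0226, 0.3418]
ee_rot: [-0.056, 0.707, -0.056, -0.702]
contact_force: [1.6, 1.1, 0.9]
width: -0.0
```

```bash
python3 - <<'E'
from h import *
import cv2
s,R,t=show(b2w(-.096,-.06,.13));print(b2w(-.096,-.06,.09))
a=cv2.resize(manip.get_image('scene')[130:280,220:360,::-1],None,fx=3,fy=3,interpolation=cv2.INTER_CUBIC)
b=cv2.resize(manip.get_image('wrist')[:,:,::-1],(600,450))
cv2.imwrite('pics/s4.png',a);cv2.imwrite('pics/w4.png',b)
E
```

```text
t 6.45 tcp [0.5377 0.0226 0.3418] tip [0.5389 0.0224 0.1688] tipbox -0.0195 -0.0014 w -0.0 F [1.59 1.1  0.92]
dp to tip goal [0.0383 0.0585 0.0768]
[ 0.45407588 -0.02325995  0.09      ]
```

View pics/s4.png

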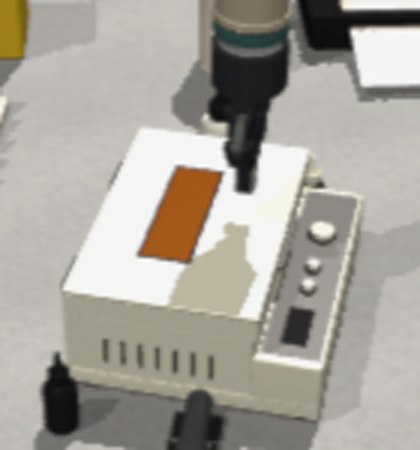

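View pics/w4.png

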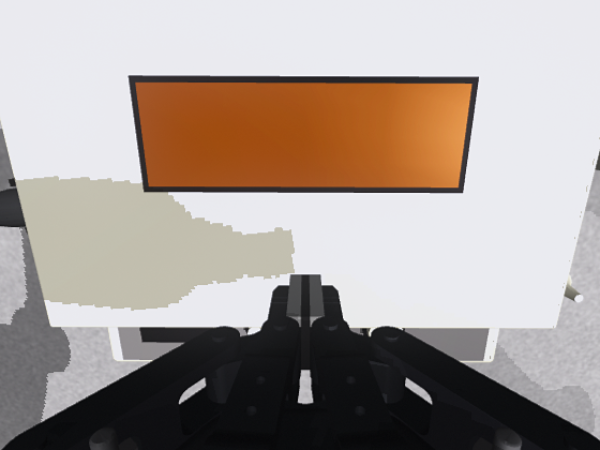

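The lid lies level on the rim and nothing else has moved. Next I'll go above the start key, 3 mm to the robot side of its centre.

>>> arm_command(targets=[{"dp": [0, 0.015, 0.02], "turn": [0, 0, 0], "grip": -1}, {"dp": [0, 0.015, 0.02], "turn": [0, 0, 0], "grip": -1}, {"dp": [0, 0.015, 0.02], "turn": [0, 0, 0], "grip": -1}, {"dp": [0, 0.0135, 0.02], "turn": [0, 0, 0], "grip": -1}, {"dp": [0.02, 0, 0], "turn": [0, 0, 0], "grip": -1}, {"dp": [0.02, 0, 0], "turn": [0, 0, 0], "grip": -1}, {"dp": [0, 0, 0], "turn": [0, 0, 0], "grip": -1}])

```text
clock: 7.25
position: [0.4463, -0.0222, 0.2967]
ee_rot: [0.057, -0.702, 0.056, 0.707]
contact_force: [-0.4, -0.6, 0.8]
width: -0.0003
```

```bash
python3 - <<'E'
from h import *
import cv2
s,R,t=show(b2w(-.096,-.06,.09))
a=cv2.resize(manip.get_image('scene')[130:280,220:360,::-1],None,fx=4,fy=4,interpolation=cv2.INTER_CUBIC)
cv2.imwrite('pics/s5.png',a)
E
```

```text
t 7.25 tcp [ 0.4463 -0.0222  0.2967] tip [ 0.4451 -0.0219  0.1237] tipbox -0.1051 -0.0601 w -0.0003 F [-0.39 -0.62  0.77]
dp to tip goal [ 0.0337 -0.0001 -0.0093]
```

View pics/s5.png

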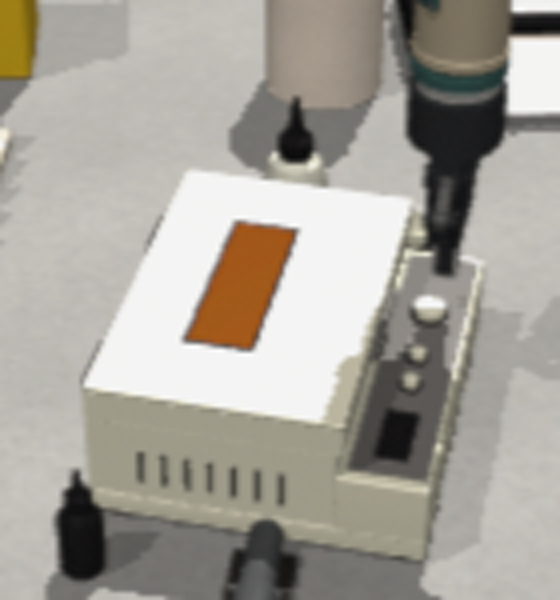

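>>> arm_command(targets=[{"dp": [0, 0, -0.006], "turn": [0, 0, 0], "grip": -1}, {"dp": [0.01, 0, 0], "turn": [0, 0, 0], "grip": -1}, {"dp": [0.01, 0, 0], "turn": [0, 0, 0], "grip": -1}, {"dp": [0.008, 0, 0], "turn": [0, 0, 0], "grip": -1}, {"dp": [0, 0, 0], "turn": [0, 0, 0], "grip": -1}])

```text
clock: 7.8
position: [0.4531, -0.0231, 0.2703]
ee_rot: [0.056, -0.704, 0.056, 0.706]
contact_force: [-0.4, -0.0, -0.7]
width: 0.0001
```

```bash
python3 - <<'E'
from h import *
import cv2
s,R,t=show(b2w(-.096,-.06,.09))
a=cv2.resize(manip.get_image('scene')[170:230,290:350,::-1],None,fx=9,fy=9,interpolation=cv2.INTER_CUBIC)
cv2.imwrite('pics/s6.png',a)
E
```

```text
t 7.8 tcp [ 0.4531 -0.0231  0.2703] tip [ 0.4525 -0.023   0.0973] tipbox -0.0976 -0.06 w 0.0001 F [-0.38 -0.01 -0.68]
dp to tip goal [ 0.0073  0.     -0.0016]
```

View pics/s6.png

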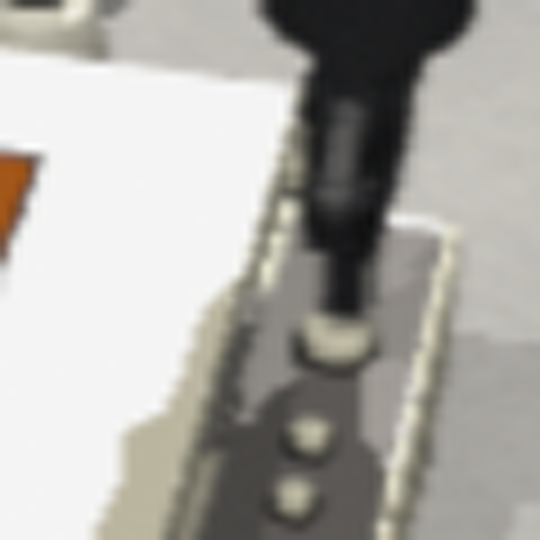

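>>> arm_command(targets=[{"dp": [0.004, 0, 0], "turn": [0, 0, 0], "grip": -1}, {"dp": [0.004, 0, 0], "turn": [0, 0, 0], "grip": -1}, {"dp": [0.002, 0, 0], "turn": [0, 0, 0], "grip": -1}, {"dp": [0.0015, 0, 0], "turn": [0, 0, 0], "grip": -1}, {"dp": [0, 0, 0], "turn": [0, 0, 0], "grip": -1}])

```text
clock: 8.35
position: [0.454, -0.0233, 0.2603]
ee_rot: [-0.056, 0.705, -0.056, -0.705]
contact_force: [-0.1, -0.5, 2.8]
width: 0.0002
```

Force is 2.8 N at tip height 0.087 m, so the key is part way down. I'll press on to the bottom stop.

>>> arm_command(targets=[{"dp": [0.002, 0, 0], "turn": [0, 0, 0], "grip": -1}, {"dp": [0.001, 0, 0], "turn": [0, 0, 0], "grip": -1}, {"dp": [0.0005, 0, 0], "turn": [0, 0, 0], "grip": -1}, {"dp": [0, 0, 0], "turn": [0, 0, 0], "grip": -1}])

```text
clock: 8.75
position: [0.4539, -0.0233, 0.2582]
ee_rot: [-0.056, 0.705, -0.056, -0.704]
contact_force: [-3.6, 1.0, 15.4]
width: -0.0002
```

15 N against a 4.5 N spring means the key is bottomed out. I'll release and retreat upward and toward the robot.

>>> arm_command(targets=[{"dp": [0, 0, 0], "turn": [0, 0, 0], "grip": -1}, {"dp": [-0.006, 0, 0], "turn": [0, 0, 0], "grip": -1}, {"dp": [-0.02, 0, 0], "turn": [0, 0, 0], "grip": -1}, {"dp": [-0.04, 0, 0], "turn": [0, 0, 0], "grip": -1}, {"dp": [-0.04, 0, 0], "turn": [0, 0, 0], "grip": -1}, {"dp": [-0.03, 0, 0.03], "turn": [0, 0, 0], "grip": -1}, {"dp": [0, 0, 0.03], "turn": [0, 0, 0], "grip": -1}, {"dp": [0, 0, 0], "turn": [0, 0, 0], "grip": -1}])

```text
clock: 9.55
position: [0.3912, -0.013, 0.3931]
ee_rot: [0.056, -0.704, 0.056, 0.705]
contact_force: [-0.1, -0.9, -1.7]
width: 0.0002
```

```bash
python3 - <<'E'
from h import *
import cv2
s,R,t=show()
cv2.imwrite('pics/s7.png',cv2.resize(manip.get_image('scene')[90:310,170:370,::-1],None,fx=2.7,fy=2.7,interpolation=cv2.INTER_CUBIC))
cv2.imwrite('pics/w7.png',manip.get_image('wrist')[:,:,::-1])
E
```

```text
t 9.55 tcp [ 0.3912 -0.013   0.3931] tip [ 0.3909 -0.0129  0.2201] tipbox -0.16 -0.0598 w 0.0002 F [-0.07 -0.92 -1.69]
```

View pics/s7.png

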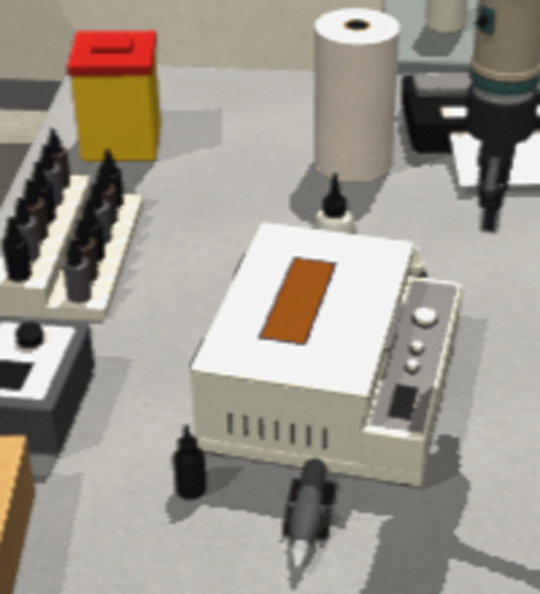

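View pics/w7.png

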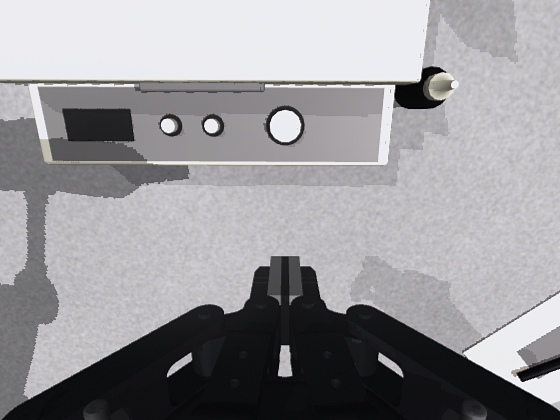

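The lid is shut, the start key at (285,125) is up again, and the bottles stand where they were. The hand is clear.

```bash
python3 -c "
from rig import manip
print(manip.sign_off())"
```

```text
the job is handed in; nothing more can be done
None
```

I pushed the lid shut from the outside, pressed the start key to its stop, took the hand away and handed the job in at about 9.7 s.

- **Lid:** The closed fingertips pushed the outer face from about 1.0 rad down its arc at roughly 0.5 rad/s, then slower at the end. It seated at about 19 N with the tip about 131 mm above the table, against 130 mm nominal. It stayed level in the pictures after I lifted off.
- **Start key:** I pressed it to about 85 mm above the table, where the force reached 15 N against the 4.5 N spring. That puts it on its bottom stop, and it looked up again afterwards.
- **Last pictures:** The timer keys were untouched, the bottles and pen machine in view looked unmoved, and the hand was clear of everything. The grips were hidden under the shut lid, so I could not see them at the end; the fingers never entered the chamber. The steel tray was outside the last pictures, but the arm never went near it.
- **One correction:** My first positioning over the start key was about 9 mm too far toward the robot. I fixed it before pressing.
- **Not checked:** I read the lid and key positions from tip height, force and pictures, since their joint values are not available. The hand-in gave no verdict.

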